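Shadow the ramekin on a coasting pantry turntable

TASK

The pantry turntable has just been oiled: try it by pushing its wooden knob smoothly until it turns on its own at about one turn in six seconds (never faster than one in four), then let go. While it coasts freely, before it slows to one turn in twenty seconds, keep the gripper hovering straight above the middle of the ramekin, fingertips 2 to 5 cm above its rim and travelling round with it for five seconds, ready to catch it, but never touching the ramekin and no longer touching the turntable. Then leave the turntable standing still with the ramekin upright where it stood on the disc, and leave the box, bowls and dipper alone.

Things in the scene. Friction and masses are not known exactly. Their poses are not given: they have to be found in the camera images.
- stand: turntable (lazy Susan), 330 mm across: a fixed steel foot carrying a free-running wooden disc. Origin: on the counter (z = 0) at the turning axis, z up. The disc's flat top is 35 mm above the counter; a rim 10 mm high and 7 mm thick runs round its edge (rim top 45 mm above the counter). The foot cannot be moved
- axis (a point): point on the vertical turning axis at the height of the disc's top (35 mm above the counter)
- turntable (a joint): angle of the disc, rad, positive anticlockwise from above; no stops, either direction will do. Nominal: disc with knob 1.2 kg, inertia 0.017 kg m2 (0.019 with the ramekin), bearing drag 0.0016 N m s/rad plus 0.0006 N m dry friction: left alone at 1 rad/s it loses about 0.1 rad/s each second at first and stops after 12 to 22 s
- knob_top (a point): centre of the top of the upright wooden knob fixed on the disc: a cylinder of 30 mm diameter, 55 mm tall (top 90 mm above the counter), 105 mm from the turning axis, on roughly the other side of the disc from the ramekin; it turns with the disc
- ramekin: white ceramic ramekin with straight ribbed sides, 76 mm across the rim, 45 mm high, wall 5 mm, about 0.18 kg, standing loose on the disc 95 to 111 mm from the axis; it rides round with the disc by friction. Origin: centre of its underside, z up
- ramekin_rim (a point): centre of the ramekin's mouth at rim height (45 mm above its underside, 80 mm above the counter)
- storage_box: bystander: clear plastic storage box with white flip-top lid, 160 x 230 x 109 mm (x, y, z), origin at the centre of its underside
- bowls: bystander: three nested steel mixing bowls, largest 190 mm across, 90 mm high together, origin at the centre of the underside
- dipper: bystander: wooden honey dipper 180 mm long, 30 mm thick, lying on the counter along its x axis, origin near its middle at counter height
Things that resemble listed ones, but are neither listed nor needed, are in the scene too. Several things have the shape of the ramekin; the one meant has the colours described above.

How it is judged (in metres and radians):
On the way, in this order (a step that is already met when the one before it is completed fails the run):
1. the turntable is pushed and turns at more than 0.6 rad/s ((velocity of joint turntable above 0.6 rad/s or velocity of joint turntable below -0.6 rad/s)), for 0.1 s.
2. for 4 s on end the disc coasts untouched at over 0.25 rad/s, the TCP within 20 mm sideways of the middle of the ramekin and 20 to 85 mm above its rim ((velocity of joint turntable above 0.25 rad/s or velocity of joint turntable below -0.25 rad/s) and horizontal distance between the grasp point and ramekin_rim below 0.02 m and distance between the grasp point and ramekin_rim below 0.087 m and z of the grasp point in the frame of ramekin_rim between 0.02 and 0.085 m and contact force between each of the arm, the fingers and stand below 0.05 N), for 4 s.
At the end, for the whole second after the job is handed in: the disc stands still (under 0.03 rad/s) with the ramekin at rest and upright (within 0.1 rad) on it, 80 to 126 mm from the axis; box, bowls and dipper within 30 mm of where they were (velocity of joint turntable between -0.03 and 0.03 rad/s and linear speed of ramekin below 0.02 m/s and angle between ramekin's own z axis and vertical below 0.1 rad and horizontal distance between ramekin and axis between 0.08 and 0.126 m and height (world z) of ramekin between 0.03 and 0.04 m and distance of each of storage_box, bowls, dipper from where it was at the start of the episode below 0.03 m); the robot touches nothing.
It fails at once if the turntable is spun faster than 1.9 rad/s (velocity of joint turntable above 1.9 rad/s or velocity of joint turntable below -1.9 rad/s).
It fails at once if the robot touches the ramekin (contact force between any of the arm, the fingers and ramekin above 0.3 N).
It fails at once if the turntable is struck or pressed with more than 20 N (contact force between any of the arm, the fingers and stand above 20 N).
It fails at once if the ramekin tips (angle between ramekin's own z axis and vertical above 0.3 rad).
It fails at once if a bystander is shoved by more than 30 mm (distance of any of storage_box, bowls, dipper from where it was at the start of the episode above 0.03 m).
It also fails if it takes over 72 s, if anything falls off the work surface, if the arm or the gripper's body presses on something with over 40 N, if the wrist force passes 120 N, or if a joint passes its speed limit or range.

ROBOT

A 6-joint arm with a two-finger parallel gripper is mounted at the origin on the work surface. World frame = base frame: x ahead of the robot, y to its left, z up, the work surface at z = 0. Lengths are in mm, angles in rad, forces in N, time in s.
With the tool pointing down it reaches from about 275 to 1000 mm from the base axis. Payload 8.4 kg.
Tool frame: the origin (TCP) lies between the finger pads, 19 mm behind the fingertips; this is the grasp point; z points along the fingers, y is the line along which they close (so a half turn about z gives the same grasp; the last joint's range is limited). The gripper opens to 85 mm and grips with 20 to 120 N. Pads are 22 mm wide; open, the fingers measure 114 mm over their backs; the gripper's body (76 mm by 85 mm) begins 54 mm behind the grasp point. The pads swing forward as they close: fully open they stand 13 mm farther back than shut.
Start: joints at [-1.228, 0.353, 1.633, -0, 1.155, -0.002], TCP at [211.254, -588.217, 249.981] pointing down, gripper open.
Joint ranges: [-2.63, 2.63], [-0.92, 2.1], [0.06, 2.66], [-1.3, 4.44], [0, 2.69], [-3.02, 3.02]. Speed limits (rad/s): [2.22, 2.22, 2.79, 3.14, 3.14, 3.14].

INTERFACE

Orientations are given as [roll, pitch, yaw] about the fixed x, y, z axes, in that order (R = Rz(yaw) Ry(pitch) Rx(roll)).
In Python, from rig import sense, grab_frame, sign_off gives the robot as it stands. The module is installed in compiled form; this text tells all that it offers.
- The arm moves only by the tool send_rows, never from a script. Its argument "moves" is a list that holds one entry, the list of rows, each a list of 7 numbers: the shift along the world's x, y, z in m, then the turn, a rotation vector about the world's x, y, z in rad, then the opening, from -1 (shut) to 1 (fully open). In form: [[[dx, dy, dz, rx, ry, rz, jaw], ...]]. A call has 1 to 10 rows; each row shifts and turns the commanded pose from where the row before left it; what a row does not reach is not made up. A row lasts 1/10 s, in which the tool goes at most 50 mm and 8.59 degrees, less where a joint would pass 70% of its speed; a pose out of reach is approached as far as the arm can. A call with a gripper value outside its range is refused whole. The fingers move at their own pace and stop on an object; "grip_force" is the grip in N (left out, the last holds). Time passes only in rows, so rows that do not move let the fingers close. It gives the time, the measured TCP pose, the force, the opening and the grip force at its end, in the units of the state.
- sense(): the state, without advancing time (a new reading comes with each control period).
- grab_frame(name): name is "scene" or "top" or "wrist"; returns a dict with "img" (400x640x3 uint8, red, green, blue), "mtx" (3x3 intrinsics, pixels), "rvec" (rotation vector, rad) and "tvec" (3), from world to camera coordinates, as OpenCV has them; the wrist camera has in their place "T_tool_cam" (4x4, takes a point from camera to tool coordinates, whose origin is the TCP and whose axes are the flange's). Camera axes: x right, y down, z forward; pixel columns grow to the right and rows downward; lengths in mm; the calibration is good to about 2 mm. A picture is of the moment at which its call begins: read the wrist's pose just before it. There is no depth.
- sign_off(): hands the job in; it is judged then, once.
The state is a dict: "clock": time; "qpos": joint angles; "qvel": joint speeds; "joint_efforts": joint torques, N m; "eef_pos": TCP position; "tcp_rot": TCP orientation; "contact_force": force on the tool from outside, world axes, zero at the start; "wrist_torque": the same for the moment, N m; "opening": opening from 0.0 (shut) to 1.0 (fully open); "grasp_force": force on a finger pad.
Only numpy, scipy, OpenCV 4.12 (cv2) and the standard library are available. Lean on these libraries where they do the work, as an engineer would, in place of code of your own. Each camera call takes 0.05 s, during which the arm holds its last target. There are 200 camera calls.

## Working session

There is one attempt and no reset: what is moved stays moved. The work goes in short steps, Python scripts to look and compute and a tool call to move; the robot and the scene stay as the last step left them, time stands still between calls to the robot, and variables do not carry over. Pictures are saved under pics/ and viewed, at most 10 in all, crops included, and the job is handed in when it is done.

Besides the shell and the picture viewer there is one more tool, called after ">>>" by a JSON object that holds its "api" and its "payload", one argument or row to a line. send_rows: Moves the arm, as the interface text tells. Its arguments: {"type":"object","properties":{"moves":{"type":"array"},"grip_force":{"type":"number"}},"required":["moves"]}

```bash
mkdir -p pics; ls; cat > h.py <<'E'
import numpy as np, cv2
from rig import sense, grab_frame
def save(f,n): cv2.imwrite(f'pics/{n}.png', f['img'][:,:,::-1])
def ray(f,uv):
    R,_=cv2.Rodrigues(np.array(f['rvec'],float)); t=np.array(f['tvec'],float).reshape(3)
    p=cv2.undistortPoints(np.array(uv,float).reshape(-1,1,2),np.array(f['mtx'],float),None).reshape(-1,2)
    d=np.c_[p,np.ones(len(p))]@R
    return -R.T@t,d
def onz(f,uv,z):
    c,d=ray(f,uv); return c+d*((z-c[2])/d[:,2])[:,None]
def proj(f,P): return cv2.projectPoints(np.array(P,float).reshape(-1,1,3),np.array(f['rvec'],float),np.array(f['tvec'],float),np.array(f['mtx'],float),None)[0].reshape(-1,2)
E
python3 - <<'E'
from h import *
print(sense())
for n in('scene','top'):
    f=grab_frame(n);save(f,n+'0');print(n,f['mtx'],ray(f,[[320,200]]))
E
```

```text
pics
{'clock': 0.0, 'qpos': array([-1.22840710e+00,  3.53653715e-01,  1.63413710e+00,  1.01356002e-05,
        1.15519963e+00, -2.43068004e-03]), 'qvel': array([ 5.82217055e-04, -3.97181175e-05, -6.07479403e-04, -1.23382634e-03,
        1.99707924e-03, -1.45553083e-04]), 'joint_efforts': array([ 1.89681530e-03, -6.05254769e+01, -3.42069376e+01,  1.71142447e-04,
        9.37520061e-03,  2.23854965e-05]), 'eef_pos': array([ 211.10001186, -587.78988339,  249.25691991]), 'tcp_rot': array([-3.14019490e+00, -1.26646150e-05,  3.44815801e-01]), 'contact_force': array([0.32367363, 0.26611803, 0.69323717]), 'wrist_torque': array([-0.02571749,  0.01210872,  0.01298312]), 'grasp_force': 0.0, 'opening': 0.9987864909184896}
scene [[512.09926607   0.         322.72461408]
 [  0.         512.09926607 202.63516806]
 [  0.           0.           1.        ]] (array([ 1019.1042406 , -1022.98737994,   996.91336806]), array([[-0.35895552,  0.66293999, -0.65705121]]))
top [[384.8850706    0.         324.69800311]
 [  0.         384.8850706  197.65641023]
 [  0.           0.           1.        ]] (array([ 446.38354906,  -68.73217588, 1149.98663655]), array([[ 0.07820158, -0.010587  , -0.99697467]]))
```

View pics/scene0.png

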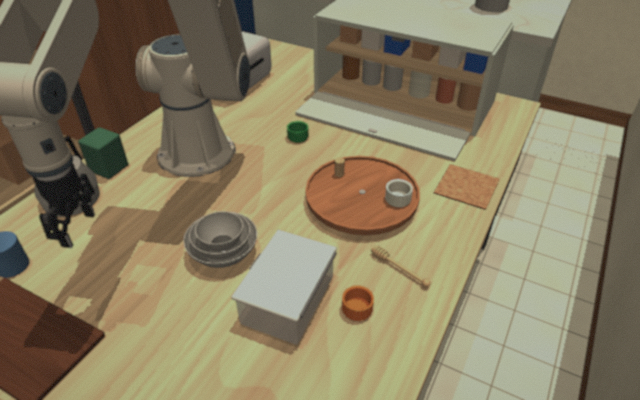

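View pics/top0.png

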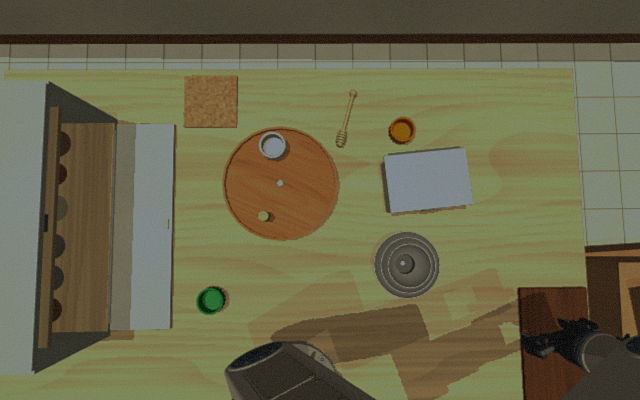

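The top view shows the disc about (281,183) with the ramekin at (273,146) and the knob at (264,216). The bowls are at (407,265), the box at (427,180) and the dipper at (346,118). Ramekin-shaped candidates are white (273,146), orange (402,130) and green (211,300). The white one on the disc fits the description, and I'll confirm it in a crop.

```bash
cat >> h.py <<'E'
def blobs(f,lo,hi,amin=30):
    hsv=cv2.cvtColor(f['img'],cv2.COLOR_RGB2HSV); m=cv2.inRange(hsv,np.array(lo),np.array(hi))
    c,_=cv2.findContours(m,cv2.RETR_EXTERNAL,cv2.CHAIN_APPROX_NONE); return [x for x in c if cv2.contourArea(x)>amin]
E
python3 - <<'E'
from h import *
f=grab_frame('top')
hsv=cv2.cvtColor(f['img'],cv2.COLOR_RGB2HSV)
for n,(u,v) in dict(disc=(300,200),disc2=(250,170),ram=(264,140),raminside=(273,147),knob=(264,216),centre=(280,183),rim=(337,183),table=(350,210)).items(): print(n,hsv[v,u])
cv2.imwrite('pics/crop1.png',cv2.resize(f['img'][115:250,215:345,::-1],None,fx=4.4,fy=4.4,interpolation=cv2.INTER_CUBIC))
print('base',proj(f,[[0,0,0],[500,0,0],[0,-300,0]]))
for nm,uv,z in (('axis',(281,183),45),('axispin',(280,183),35),('ram',(273,146),80),('knob',(264,216),90),('bowls',(407,265),90),('bowlR',(439,265),80),('boxc',(386,152),109),('boxc',(466,149),109),('boxc',(389,213),109),('boxc',(471,205),109),('dipa',(353,93),10),('dipb',(341,143),15),('door',(174,125),10),('door',(172,329),10),('green',(211,300),45)):
    print(nm,onz(f,[uv],z)[0].round())
E
```

```text
disc [ 14 165 130]
disc2 [ 13 167 127]
ram [25 57 49]
raminside [ 99  30 143]
knob [ 33 104 132]
centre [ 51  31 139]
rim [ 17 139 117]
table [ 37  90 136]
base [[294.18162111 386.39627574]
 [293.03001037 212.54225119]
 [398.04495195 384.02476162]]
axis [584.  31.  45.]
axispin [585.  35.  35.]
ram [684.  50.  80.]
knob [487.  74.  90.]
bowls [ 348. -316.   90.]
bowlR [ 346. -407.   80.]
boxc [ 658. -263.  109.]
boxc [ 665. -485.  109.]
boxc [ 490. -267.  109.]
boxc [ 509. -492.  109.]
dipa [ 862. -186.   10.]
dipb [ 706. -146.   15.]
door [766. 354.  10.]
door [170. 348.  10.]
green [256. 228.  45.]
```

View pics/crop1.png

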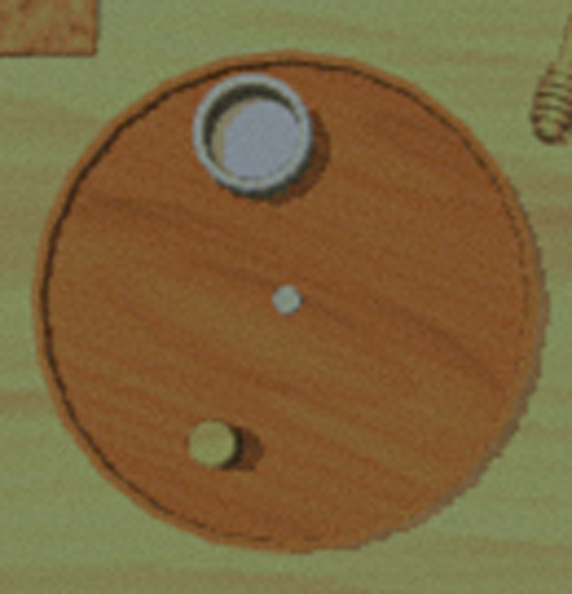

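Crop confirms it: white ribbed ramekin at pixel (272,145), knob at (263,216) and centre pin at (280,183). The orange and green ones are standing on the counter away from the disc.

```bash
cat >> h.py <<'E'
AX=np.array([585.,34.])
def rdet(f,z=80,dbg=False,zr=None):
    "white ramekin: enclosing circle of grey-bright blob in disc area, mapped onto rim plane"
    out=[]
    hsv=cv2.cvtColor(f['img'],cv2.COLOR_RGB2HSV)
    ang=np.linspace(0,6.28,60); poly=proj(f,np.c_[AX[0]+160*np.cos(ang),AX[1]+160*np.sin(ang),np.full(60,60.)])
    m=np.zeros(hsv.shape[:2],np.uint8); cv2.fillPoly(m,[poly.astype(np.int32)],255)
    w=cv2.bitwise_and(cv2.inRange(hsv,np.array((0,0,95)),np.array((179,75,255))),m)
    c,_=cv2.findContours(w,cv2.RETR_EXTERNAL,cv2.CHAIN_APPROX_NONE)
    for x in c:
        if cv2.contourArea(x)<60: continue
        P=onz(f,x.reshape(-1,2),z)[:,:2].astype(np.float32)
        (cx,cy),r=cv2.minEnclosingCircle(P); p=np.array([cx,cy]);d=p-AX
        out.append((p.round(1),round(r,1),round(float(np.hypot(*d)),1),round(float(np.degrees(np.arctan2(d[1],d[0]))),1)))
    return out
def kdet(f):
    hsv=cv2.cvtColor(f['img'],cv2.COLOR_RGB2HSV); k=cv2.inRange(hsv,np.array((22,70,100)),np.array((45,160,255)))
    ang=np.linspace(0,6.28,60); poly=proj(f,np.c_[AX[0]+140*np.cos(ang),AX[1]+140*np.sin(ang),np.full(60,90.)])
    m=np.zeros(hsv.shape[:2],np.uint8); cv2.fillPoly(m,[poly.astype(np.int32)],255)
    c,_=cv2.findContours(cv2.bitwise_and(k,m),cv2.RETR_EXTERNAL,cv2.CHAIN_APPROX_NONE); out=[]
    for x in c:
        if cv2.contourArea(x)<20: continue
        P=onz(f,x.reshape(-1,2),90)[:,:2].astype(np.float32); (cx,cy),r=cv2.minEnclosingCircle(P); d=np.array([cx,cy])-AX
        out.append((round(cx,1),round(cy,1),round(r,1),round(float(np.hypot(*d)),1),round(float(np.degrees(np.arctan2(d[1],d[0]))),1)))
    return out
E
python3 - <<'E'
from h import *
for n in('top','scene'):
    f=grab_frame(n)
    for c in blobs(f,(0,115,70),(21,255,255),2000):
        h=cv2.convexHull(c).reshape(-1,2); P=onz(f,h,45)[:,:2]
        e=cv2.fitEllipse(P.astype(np.float32)); print(n,'disc',e)
    print(rdet(f),kdet(f))
    hsv=cv2.cvtColor(f['img'],cv2.COLOR_RGB2HSV)
    m=cv2.inRange(hsv,np.array((20,0,110)),np.array((120,60,255)))
    g=np.argwhere(m); pc=proj(f,[[585,34,36]])[0]; g=g[np.hypot(*(g[:,::-1]-pc).T)<9]
    print('pin',onz(f,[g.mean(0)[::-1]],38)if len(g) else None)
E
```

```text
top disc ((58.985862731933594, -115.03140258789062), (295.175048828125, 1178.175048828125), 12.280404090881348)
top disc ((583.8594360351562, 32.81245040893555), (329.6954650878906, 339.59686279296875), 148.5894775390625)
top disc ((474.11407470703125, 581.931640625), (237.2862091064453, 688.3719482421875), 89.38548278808594)
top disc ((835.6931762695312, 235.98509216308594), (155.99830627441406, 510.7206726074219), 90.4458999633789)
[(array([688.8,  53.8]), 37.8, 105.7, 10.8)] [(488.9, 78.4, 14.0, 105.9, 155.2)]
pin [[585.68189768  35.70953281  38.        ]]
scene disc ((147.7715301513672, -755.1898193359375), (224.365478515625, 454.3958435058594), 85.3089828491211)
scene disc ((587.6746215820312, 27.800384521484375), (330.8572082519531, 355.1851501464844), 21.367700576782227)
scene disc ((-740.292236328125, 335.14056396484375), (243.85263061523438, 1396.0216064453125), 49.9793586730957)
[(array([694.7,  34.4]), 60.2, 109.7, 0.2)] [(609.6, 162.8, 43.2, 131.1, 79.2), (499.2, 92.6, 99.7, 103.9, 145.7)]
pin [[582.46295813  33.77233117  38.        ]]
```

>>> {"api": "send_rows", "payload": {
  "moves": [
    [[0.016,0.042,0,0,0,-0.035,-1],[0.016,0.042,0,0,0,-0.035,-1],[0.016,0.042,0,0,0,-0.035,-1],[0.016,0.042,0,0,0,-0.035,-1],[0.016,0.042,0,0,0,-0.035,-1],[0.016,0.042,0,0,0,-0.035,-1],[0.016,0.042,0,0,0,-0.035,-1],[0.016,0.042,0,0,0,-0.035,-1],[0.016,0.042,0,0,0,-0.035,-1],[0.016,0.042,0,0,0,-0.03,-1]]
  ]
}}

```text
clock: 1.25
eef_pos: [371.5, -166.5, 250.2]
tcp_rot: [3.141, -0.001, -0.002]
contact_force: [0.3, -0.9, 0.7]
opening: -0.002
grasp_force: 0.0
```

>>> {"api": "send_rows", "payload": {
  "moves": [
    [[0.0145,0.036,0,0,0,0,-1],[0.0145,0.036,0,0,0,0,-1],[0.0145,0.036,0,0,0,0,-1],[0.0145,0.036,0,0,0,0,-1],[0.0145,0.036,0,0,0,0,-1],[0.0145,0.036,0,0,0,0,-1],[0.0145,0.036,0,0,0,0,-1],[0.015,0.035,-0.03,0,0,0,-1],[0,0,-0.04,0,0,0,-1],[0,0,-0.03,0,0,0,-1]]
  ]
}}

```text
clock: 2.25
eef_pos: [487.4, 119.9, 148.2]
tcp_rot: [3.141, 0.001, 0.002]
contact_force: [-0.4, 0.9, -0.7]
opening: 0.002
grasp_force: 0.0
```

>>> {"api": "send_rows", "payload": {
  "moves": [
    [[0,0,-0.03,0,0,0,-1],[0,0,-0.03,0,0,0,-1],[0,0,-0.008,0,0,0,-1],[0,0,0,0,0,0,-1]]
  ]
}}

```text
clock: 2.65
eef_pos: [487.1, 118.6, 81.2]
tcp_rot: [3.141, 0.002, -0.0]
contact_force: [-0.1, 0.3, -0.4]
opening: 0.0
grasp_force: 0.0
```

```bash
sed -i 's/AX=.*/AX=np.array([584.5,35.])/' h.py; python3 - <<'E'
from h import *
s=sense();print(s['clock'],s['eef_pos'],s['contact_force'])
f=grab_frame('top');save(f,'push');print(rdet(f),kdet(f))
g=grab_frame('scene')
a=f['img'][100:260,200:360,::-1];b=g['img'][120:260,270:450,::-1]
cv2.imwrite('pics/push2.png',np.hstack([cv2.resize(a,(400,400)),cv2.resize(b,(400,400))]))
E
```

```text
2.65 [487.07655096 118.59416577  81.22038721] [-0.10424864  0.25767216 -0.42707165]
[(array([524.5, 142.1]), 67.4, 122.8, 119.3), (array([688.6,  53.6]), 37.8, 105.8, 10.1)] []
```

View pics/push2.png

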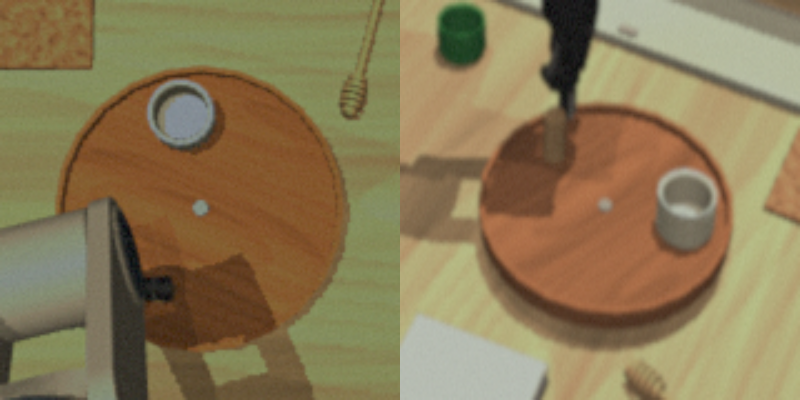

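Left (top): ramekin clear, knob hidden under the wrist. Right (scene): shut fingers stand right behind the knob, ready to push towards −y, with the ramekin visible.

```bash
python3 - <<'E'
import numpy as np
AX=np.array([584.5,35.]);R=106;phi=np.radians(155.5)
w=np.r_[np.linspace(.2,1.1,13),1.1]
P=AX+[R*np.cos(phi),R*np.sin(phi)+29.5];print(P)
for x in w:
    phi+=x*.1;Q=AX+[R*np.cos(phi),R*np.sin(phi)+29.5];print(x.round(2),np.degrees(phi).round(1),((Q-P)/1000).round(4));P=Q
E
cat >> h.py <<'E'
def sdet(f,zc=55):
    "scene cam: grey blob of ramekin, hull centroid ray onto z=zc"
    hsv=cv2.cvtColor(f['img'],cv2.COLOR_RGB2HSV)
    ang=np.linspace(0,6.28,60); poly=np.vstack([proj(f,np.c_[AX[0]+150*np.cos(ang),AX[1]+150*np.sin(ang),np.full(60,z)]) for z in(37.,80.)])
    m=np.zeros(hsv.shape[:2],np.uint8); cv2.fillConvexPoly(m,cv2.convexHull(poly.astype(np.int32)),255)
    w=cv2.bitwise_and(cv2.inRange(hsv,np.array((0,0,80)),np.array((179,85,255))),m)
    c,_=cv2.findContours(w,cv2.RETR_EXTERNAL,cv2.CHAIN_APPROX_NONE); out=[]
    for x in c:
        if cv2.contourArea(x)<150: continue
        (u,v),(a,b)=np.min(x.reshape(-1,2),0),np.max(x.reshape(-1,2),0)
        p=onz(f,[((u+a)/2,(v+b)/2)],zc)[0,:2];d=p-AX
        out.append((p.round(1),(u,v,a,b),round(float(np.hypot(*d)),1),round(float(np.degrees(np.arctan2(d[1],d[0]))),1)))
    return out
E
python3 - <<'E'
from h import *
print(sdet(grab_frame('scene')))
E
```

```text
[488.04410529 108.45748372]
0.2 156.6 [-0.0009 -0.0019]
0.28 158.2 [-0.0011 -0.0027]
0.35 160.2 [-0.0013 -0.0035]
0.43 162.7 [-0.0014 -0.0043]
0.5 165.5 [-0.0015 -0.0051]
0.58 168.8 [-0.0014 -0.0059]
0.65 172.5 [-0.0011 -0.0068]
0.73 176.7 [-0.0007 -0.0076]
0.8 181.3 [-0.0001 -0.0085]
0.88 186.3 [ 0.0006 -0.0093]
0.95 191.7 [ 0.0016 -0.0099]
1.03 197.6 [ 0.0028 -0.0105]
1.1 203.9 [ 0.0041 -0.0109]
1.1 210.2 [ 0.0053 -0.0104]
[(array([685.4,  63.4]), (np.int32(385), np.int32(178), np.int32(412), np.int32(206)), 104.9, 15.7)]
```

```bash
cat >> h.py <<'E'
def cylbox(f,p,r=38):
    a=np.linspace(0,6.28,60); q=np.vstack([proj(f,np.c_[p[0]+r*np.cos(a),p[1]+r*np.sin(a),np.full(60,z)]) for z in(35.,80.)])
    return q.min(0),q.max(0)
E
python3 - <<'E'
from h import *
f=grab_frame('scene'); print(cylbox(f,(688,53.5)),cylbox(f,(685,63)))
hsv=cv2.cvtColor(f['img'],cv2.COLOR_RGB2HSV); print(hsv[200:216:2,398].tolist(), hsv[192,380:420:2].tolist())
t=grab_frame('top'); print(rdet(t),rdet(t,z=75)); a=np.linspace(0,6.28,40)
for z in (80.,):
  for p in((688,53.5),):
    q=proj(t,np.c_[p[0]+38*np.cos(a),p[1]+38*np.sin(a),np.full(40,z)]);print(q.min(0),q.max(0))
hsv=cv2.cvtColor(t['img'],cv2.COLOR_RGB2HSV);print(hsv[128:164:1,273].tolist())
E
```

```text
(array([384.03458821, 179.0027117 ]), array([412.57620982, 208.47936384])) (array([384.36186596, 176.86883144]), array([412.76625046, 206.15518102]))
[[23, 52, 117], [25, 49, 115], [23, 54, 114], [20, 63, 110], [12, 134, 101], [12, 140, 157], [11, 145, 167], [12, 149, 164]] [[12, 147, 160], [12, 151, 160], [12, 143, 153], [16, 72, 106], [26, 31, 115], [35, 29, 149], [32, 25, 161], [39, 23, 176], [36, 21, 178], [32, 25, 172], [23, 37, 158], [24, 46, 145], [23, 52, 127], [22, 46, 106], [30, 34, 126], [36, 27, 153], [12, 96, 148], [11, 145, 162], [12, 153, 128], [13, 139, 161]]
[(array([526., 145.]), 66.2, 124.6, 118.0), (array([688.2,  53.1]), 38.0, 105.3, 9.9)] [(array([526.4, 146. ]), 66.5, 125.3, 117.6), (array([689.3,  53.7]), 38.2, 106.5, 10.1)]
[258.30483063 131.46205244] [285.35970118 158.01584081]
[[15, 162, 140], [15, 181, 96], [14, 177, 78], [13, 112, 132], [106, 22, 149], [50, 31, 147], [37, 41, 81], [20, 50, 61], [21, 51, 65], [28, 52, 117], [80, 11, 136], [105, 27, 152], [111, 27, 152], [100, 30, 151], [105, 24, 149], [102, 28, 153], [104, 26, 148], [101, 27, 151], [106, 29, 149], [102, 26, 149], [108, 28, 153], [105, 24, 147], [99, 33, 148], [103, 27, 151], [104, 34, 151], [106, 25, 151], [101, 25, 145], [96, 11, 121], [60, 17, 139], [56, 14, 126], [15, 7, 71], [20, 89, 57], [9, 158, 92], [13, 166, 132], [13, 174, 132], [13, 166, 135]]
```

>>> {"api": "send_rows", "payload": {
  "moves": [
    [[0,-0.002,0,0,0,0,-1],[0,-0.002,0,0,0,0,-1],[0,-0.002,0,0,0,0,-1],[0,-0.002,0,0,0,0,-1],[0,-0.002,0,0,0,0,-1],[-0.001,-0.002,0,0,0,0,-1],[-0.001,-0.0027,0,0,0,0,-1],[-0.0013,-0.0035,0,0,0,0,-1],[-0.0014,-0.0043,0,0,0,0,-1],[-0.0015,-0.0051,0,0,0,0,-1]]
  ]
}}

```text
clock: 3.9
eef_pos: [481.3, 90.8, 81.9]
tcp_rot: [3.142, 0.0, -0.0]
contact_force: [0.7, 0.6, 0.1]
opening: -0.004
grasp_force: 0.0
```

```bash
sed -i 's|(v+b)/2)\],zc|(v+b)/2+1.3)],zc|' h.py; python3 - <<'E'
from h import *
s=sense();print(s['clock'],s['eef_pos'],s['contact_force']);t=grab_frame('top');print(rdet(t))
E
```

```text
3.9 [481.34902578  90.82224458  81.9458438 ] [0.6550657  0.56613137 0.06888651]
[(array([506.9, 125.8]), 77.8, 119.4, 130.5), (array([684.4,  71.4]), 38.1, 106.3, 20.0)]
```

The ramekin has gone from 10° to 20°, as planned. Continuing the push.

>>> {"api": "send_rows", "payload": {
  "moves": [
    [[-0.0014,-0.0059,0,0,0,0,-1],[-0.0011,-0.0068,0,0,0,0,-1],[-0.0007,-0.0076,0,0,0,0,-1],[-0.0001,-0.0085,0,0,0,0,-1],[0.0006,-0.0093,0,0,0,0,-1],[0.0016,-0.0099,0,0,0,0,-1],[0.0028,-0.0105,0,0,0,0,-1],[0.0041,-0.0109,0,0,0,0,-1],[0.0053,-0.0104,0,0,0,0,-1],[0,0,0.006,0,0,0,-1]]
  ]
}}

```text
clock: 4.95
eef_pos: [493.3, 10.1, 87.8]
tcp_rot: [3.141, 0.0, -0.002]
contact_force: [0.4, 0.4, 0.3]
opening: -0.003
grasp_force: 0.0
```

```bash
python3 - <<'E'
from h import *
s=sense();print(s['clock'],s['eef_pos'],s['contact_force']);t=grab_frame('top');print(rdet(t));f=grab_frame('scene');print(sdet(f));print(sense()['clock'])
E
```

```text
4.95 [493.26066346  10.06375632  87.75523774] [0.35714405 0.35907699 0.31666272]
[(array([513.6,  30.6]), 97.0, 71.0, -176.4), (array([560.3, 136.4]), 93.9, 104.3, 103.4)]
[(array([607.7, 153. ]), (np.int32(373), np.int32(151), np.int32(398), np.int32(181)), 120.2, 78.9)]
5.05
```

>>> {"api": "send_rows", "payload": {
  "moves": [
    [[0,0,0.016,0,0,0,-1],[0,0.003,0.016,0,0,0,-1],[0.001,0.014,0.014,0,0,0,-1],[0.001,0.017,0,0,0,0,-1],[0.002,0.02,0,0,0,0,-1],[0.002,0.018,0,0,0,0,-1],[0,0.013,0,0,0,0,-1]]
  ]
}}

```text
clock: 5.75
eef_pos: [498.7, 97.8, 134.2]
tcp_rot: [-3.141, -0.0, 0.001]
contact_force: [0.3, 0.1, 0.7]
opening: 0.003
grasp_force: 0.0
```

```bash
python3 - <<'E'
from h import *
s=sense();print(s['clock'],s['eef_pos']);f=grab_frame('scene');print(sdet(f))
w=grab_frame('wrist');print(w['T_tool_cam'],w['mtx'])
s=sense();print(s['clock']);save(w,'w1');save(f,'s1')
cv2.imwrite('pics/ws1.png',np.hstack([cv2.resize(w['img'][:,:,::-1],(400,250)),cv2.resize(f['img'][100:260,270:450,::-1],(400,355))[:250]]))
E
```

```text
5.75 [498.69802108  97.79393137 134.19211208]
[(array([508.2, 119.6]), (np.int32(330), np.int32(149), np.int32(372), np.int32(176)), 113.9, 132.0)]
[[-4.17557013e-04 -9.48802694e-01 -3.15869076e-01  8.20724350e+01]
 [ 9.99999898e-01 -4.50731702e-04  3.19704692e-05 -5.89593217e-01]
 [-1.72705874e-04 -3.15869030e-01  9.48802786e-01 -1.24683767e+02]
 [ 0.00000000e+00  0.00000000e+00  0.00000000e+00  1.00000000e+00]] [[315.27969937   0.         321.10338014]
 [  0.         315.27969937 199.71091596]
 [  0.           0.           1.        ]]
5.85
```

View pics/ws1.png

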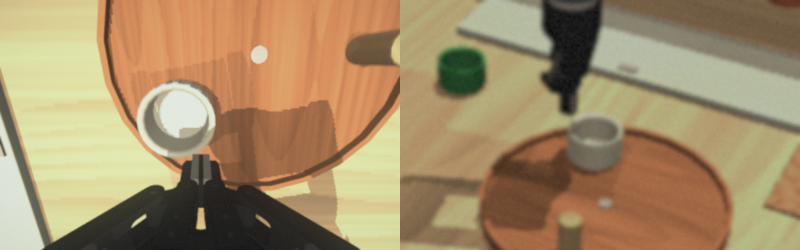

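The wrist view (left) shows the ramekin mouth at about (283,190) in full-size pixels and the pin at (416,85), with the fingertips just outside the ramekin and above it. Scene view (right): clear of disc and knob.

```bash
cat >> h.py <<'E'
from scipy.spatial.transform import Rotation as Ro
TC=np.array([[-4.17557013e-04,-9.48802694e-01,-3.15869076e-01,82.0724350],[9.99999898e-01,-4.507e-04,3.197e-05,-.5896],[-1.727e-04,-3.15869030e-01,9.48802786e-01,-124.683767],[0,0,0,1]])
K=np.array([[315.2797,0,321.10338],[0,315.2797,199.710916],[0,0,1]])
def wonz(pos,rot,uv,z):
    R=Ro.from_euler('xyz',rot).as_matrix(); p=cv2.undistortPoints(np.array(uv,float).reshape(-1,1,2),K,None).reshape(-1,2)
    d=np.c_[p,np.ones(len(p))]@TC[:3,:3].T@R.T; c=R@TC[:3,3]+pos; return c+d*((z-c[2])/d[:,2])[:,None]
def wdet(img,pos,rot):
    hsv=cv2.cvtColor(img,cv2.COLOR_RGB2HSV); w=cv2.inRange(hsv,np.array((0,0,130)),np.array((179,62,255)))
    w=cv2.morphologyEx(w,cv2.MORPH_OPEN,np.ones((3,3))); c,_=cv2.findContours(w,cv2.RETR_EXTERNAL,cv2.CHAIN_APPROX_NONE); out=[]
    for x in c:
        a=cv2.contourArea(x)
        if a<120: continue
        z=80 if a>1500 else 38
        P=wonz(pos,rot,x.reshape(-1,2),z)[:,:2]; (cx,cy),r=cv2.minEnclosingCircle(P.astype(np.float32)); d=np.array([cx,cy])-AX
        if np.hypot(*d)>140: continue
        out.append((round(cx,1),round(cy,1),'R',round(r,1),'rad',round(float(np.hypot(*d)),1),'deg',round(float(np.degrees(np.arctan2(d[1],d[0]))),1)))
    return out
E
python3 - <<'E'
from h import *
im=cv2.imread('pics/w1.png')[:,:,::-1].copy()
print(wdet(im,np.array([498.7,97.8,134.2]),[-3.141,0,.001]))
E
```

```text
[(524.3, 120.9, 'R', 39.5, 'rad', 104.9, 'deg', 125.0), (585.4, 37.2, 'R', 8.9, 'rad', 2.4, 'deg', 67.4)]
```

```bash
cat > plan.py <<'E'
import sys,numpy as np
# th0 deg at t0, w, decel; start cmd pos x y at clock t; n rows; r
t0,th0,w,a,x,y,t,n=map(float,sys.argv[1:9]); R=float(sys.argv[9]) if len(sys.argv)>9 else 104.5
P=np.array([x,y])
for i in range(int(n)):
    d=t+.1*(i+1)-t0; th=np.radians(th0)+w*d-a*d*d/2
    Q=np.array([584.5,35.])+R*np.array([np.cos(th),np.sin(th)]);s=((Q-P)/1000).round(4);print(np.degrees(th).round(1),s.tolist());P=P+s*1000
E
python3 plan.py 5.8 125 1.05 .13 498.7 97.8 5.85 10
```

```text
133.9 [0.0133, 0.0124]
139.8 [-0.0073, -0.0078]
145.6 [-0.0064, -0.0084]
151.3 [-0.0055, -0.0088]
157.0 [-0.0045, -0.0093]
162.5 [-0.0035, -0.0095]
168.0 [-0.0025, -0.0097]
173.4 [-0.0016, -0.0098]
178.8 [-0.0007, -0.0097]
184.1 [0.0003, -0.0096]
```

>>> {"api": "send_rows", "payload": {
  "moves": [
    [[0,0,0,0,0,0,-1],[0,0,0,0,0,0,-1],[-0.0004,-0.0038,0,0,0,0,-1],[-0.0055,-0.0088,0,0,0,0,-1],[-0.0045,-0.0093,0,0,0,0,-1],[-0.0035,-0.0095,0,0,0,0,-1],[-0.0025,-0.0097,0,0,0,0,-1],[-0.0016,-0.0098,0,0,0,0,-1],[-0.0007,-0.0097,0,0,0,0,-1],[0.0003,-0.0096,0,0,0,0,-1]]
  ]
}}

```text
clock: 6.85
eef_pos: [480.2, 25.3, 134.0]
tcp_rot: [3.142, -0.0, -0.0]
contact_force: [0.7, -0.7, 0.6]
opening: 0.002
grasp_force: 0.0
```

```bash
cat > look.py <<'E'
from h import *
s=sense();print(s['clock'],s['eef_pos'].round(1))
w=grab_frame('wrist');print(wdet(w['img'],s['eef_pos'],s['tcp_rot']));save(w,'w_%d'%round(s['clock']*100))
E
python3 look.py
```

```text
6.85 [480.2  25.3 134. ]
[(484.6, 26.7, 'R', 40.8, 'rad', 100.3, 'deg', -175.3), (585.4, 37.1, 'R', 9.1, 'rad', 2.3, 'deg', 66.4)]
```

```bash
python3 plan.py 6.85 184.6 .95 .09 480.2 25.3 6.9 10 103.5
```

```text
192.7 [0.0033, -0.0131]
198.0 [0.0026, -0.0093]
203.3 [0.0034, -0.0089]
208.6 [0.0041, -0.0085]
213.8 [0.0049, -0.008]
218.9 [0.0054, -0.0075]
224.0 [0.0061, -0.0069]
229.0 [0.0066, -0.0062]
234.0 [0.007, -0.0056]
238.9 [0.0075, -0.0049]
```

>>> {"api": "send_rows", "payload": {
  "moves": [
    [[0.0033,-0.0131,0,0,0,0,-1],[0.0026,-0.0093,0,0,0,0,-1],[0.0034,-0.0089,0,0,0,0,-1],[0.0041,-0.0085,0,0,0,0,-1],[0.0049,-0.008,0,0,0,0,-1],[0.0054,-0.0075,0,0,0,0,-1],[0.0061,-0.0069,0,0,0,0,-1],[0.0066,-0.0062,0,0,0,0,-1],[0.007,-0.0056,0,0,0,0,-1],[0.0075,-0.0049,0,0,0,0,-1]]
  ]
}}

```text
clock: 7.9
eef_pos: [531.8, -53.1, 134.0]
tcp_rot: [-3.142, -0.0, -0.0]
contact_force: [-0.0, -0.2, 0.1]
opening: -0.001
grasp_force: 0.0
```

```bash
python3 look.py
```

```text
7.9 [531.8 -53.1 134. ]
[(536.8, -53.5, 'R', 40.6, 'rad', 100.5, 'deg', -118.3), (586.2, 37.2, 'R', 9.0, 'rad', 2.8, 'deg', 52.4)]
```

```bash
python3 plan.py 7.9 241.2 .91 .07 531.8 -53.1 7.95 10 103.5
```

```text
249.0 [0.0156, -0.0085]
254.1 [0.0088, -0.0029]
259.2 [0.0089, -0.0022]
264.3 [0.009, -0.0013]
269.3 [0.0091, -0.0005]
274.2 [0.009, 0.0003]
279.2 [0.0088, 0.001]
284.1 [0.0087, 0.0018]
288.9 [0.0084, 0.0025]
293.7 [0.0081, 0.0032]
```

>>> {"api": "send_rows", "payload": {
  "moves": [
    [[0.0156,-0.0085,0,0,0,0,-1],[0.0088,-0.0029,0,0,0,0,-1],[0.0089,-0.0022,0,0,0,0,-1],[0.009,-0.0013,0,0,0,0,-1],[0.0091,-0.0005,0,0,0,0,-1],[0.009,0.0003,0,0,0,0,-1],[0.0088,0.001,0,0,0,0,-1],[0.0087,0.0018,0,0,0,0,-1],[0.0084,0.0025,0,0,0,0,-1],[0.0081,0.0032,0,0,0,0,-1]]
  ]
}}

```text
clock: 8.95
eef_pos: [626.2, -59.0, 133.9]
tcp_rot: [-3.142, 0.0, -0.0]
contact_force: [-0.0, -1.0, 0.3]
opening: -0.005
grasp_force: 0.0
```

```bash
python3 look.py
```

```text
8.95 [626.2 -59.  133.9]
[(586.8, 38.2, 'R', 8.9, 'rad', 4.0, 'deg', 54.1), (621.6, -62.6, 'R', 41.2, 'rad', 104.4, 'deg', -69.2)]
```

```bash
python3 plan.py 8.95 290 .78 .085 626.4 -59.4 9.0 10 104
```

```text
296.6 [0.0047, 0.0014]
301.0 [0.007, 0.0039]
305.3 [0.0066, 0.0043]
309.6 [0.0061, 0.0047]
313.8 [0.0057, 0.0051]
318.0 [0.0053, 0.0054]
322.1 [0.0048, 0.0058]
326.2 [0.0044, 0.006]
330.3 [0.0038, 0.0062]
334.2 [0.0034, 0.0064]
```

View pics/w_895.png

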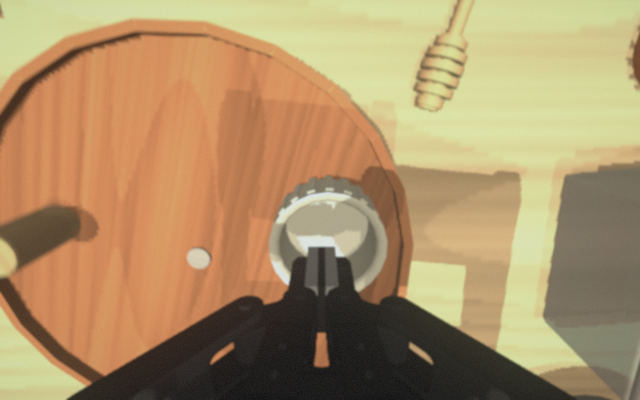

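Wrist view: mouth centre near (328,243), right below the fingertips at (322,255), so the hover is well centred. The detector takes in some of the outer wall, which gives a small +x bias.

>>> {"api": "send_rows", "payload": {
  "moves": [
    [[0.0047,0.0014,0,0,0,0,-1],[0.007,0.0039,0,0,0,0,-1],[0.0066,0.0043,0,0,0,0,-1],[0.0061,0.0047,0,0,0,0,-1],[0.0057,0.0051,0,0,0,0,-1],[0.0053,0.0054,0,0,0,0,-1],[0.0048,0.0058,0,0,0,0,-1],[0.0044,0.006,0,0,0,0,-1],[0.0038,0.0062,0,0,0,0,-1],[0.0034,0.0064,0,0,0,0,-1]]
  ]
}}

```text
clock: 10.0
eef_pos: [677.6, -9.5, 134.0]
tcp_rot: [3.142, 0.0, -0.0]
contact_force: [0.3, 0.4, 1.3]
opening: 0.001
grasp_force: 0.0
```

```bash
python3 look.py; python3 -c "
from h import *
print(wonz(np.array([626.2,-59,133.9]),[-3.142,0,0],[(328,243)],80))"
```

```text
10.0 [677.6  -9.5 134. ]
[(679.6, -17.8, 'R', 40.7, 'rad', 108.8, 'deg', -29.0)]
[[620.27409504 -62.74096668  80.        ]]
```

```bash
python3 plan.py 10.0 330.8 .62 .09 677.9 -10.2 10.05 10 104.5
```

```text
336.1 [0.0021, 0.0028]
339.5 [0.0024, 0.0058]
342.9 [0.002, 0.0059]
346.3 [0.0016, 0.0059]
349.6 [0.0013, 0.0059]
352.8 [0.0009, 0.0058]
356.0 [0.0005, 0.0058]
359.1 [0.0003, 0.0057]
362.2 [-0.0001, 0.0056]
365.3 [-0.0003, 0.0056]
```

>>> {"api": "send_rows", "payload": {
  "moves": [
    [[0.0021,0.0028,0,0,0,0,-1],[0.0024,0.0058,0,0,0,0,-1],[0.002,0.0059,0,0,0,0,-1],[0.0016,0.0059,0,0,0,0,-1],[0.0013,0.0059,0,0,0,0,-1],[0.0009,0.0058,0,0,0,0,-1],[0.0005,0.0058,0,0,0,0,-1],[0.0003,0.0057,0,0,0,0,-1],[-0.0001,0.0056,0,0,0,0,-1],[-0.0003,0.0056,0,0,0,0,-1]]
  ]
}}

```text
clock: 11.05
eef_pos: [688.0, 45.2, 134.0]
tcp_rot: [3.142, 0.0, -0.0]
contact_force: [0.0, 0.9, -0.1]
opening: 0.0
grasp_force: 0.0
```

```bash
python3 look.py
```

```text
11.05 [688.   45.2 134. ]
[(694.3, 47.0, 'R', 40.3, 'rad', 110.5, 'deg', 6.2)]
```

```bash
python3 plan.py 11.05 5.8 .54 .09 688 44.8 11.1 10 104.5
```

```text
10.4 [-0.0007, 0.009]
13.4 [-0.0011, 0.0054]
16.3 [-0.0014, 0.0052]
19.2 [-0.0016, 0.005]
22.0 [-0.0018, 0.0048]
24.8 [-0.0021, 0.0047]
27.6 [-0.0022, 0.0044]
30.2 [-0.0023, 0.0043]
32.9 [-0.0025, 0.0041]
35.4 [-0.0027, 0.0039]
```

>>> {"api": "send_rows", "payload": {
  "moves": [
    [[-0.0007,0.009,0,0,0,0,-1],[-0.0011,0.0054,0,0,0,0,-1],[-0.0014,0.0052,0,0,0,0,-1],[-0.0016,0.005,0,0,0,0,-1],[-0.0018,0.0048,0,0,0,0,-1],[-0.0021,0.0047,0,0,0,0,-1],[-0.0022,0.0044,0,0,0,0,-1],[-0.0023,0.0043,0,0,0,0,-1],[-0.0025,0.0041,0,0,0,0,-1],[-0.0027,0.0039,0,0,0,0,-1]]
  ]
}}

```text
clock: 12.1
eef_pos: [669.4, 95.8, 134.0]
tcp_rot: [-3.142, -0.0, -0.0]
contact_force: [0.6, -0.1, -0.4]
opening: -0.0
grasp_force: 0.0
```

```bash
python3 look.py
```

```text
12.1 [669.4  95.8 134. ]
[(674.6, 100.0, 'R', 40.1, 'rad', 111.1, 'deg', 35.8)]
```

```bash
python3 plan.py 12.1 36.2 .45 .08 669.2 95.6 12.15 8 105
```

```text
40.0 [-0.0043, 0.0069]
42.5 [-0.003, 0.0034]
44.9 [-0.0031, 0.0033]
47.3 [-0.0031, 0.003]
49.7 [-0.0033, 0.0029]
52.0 [-0.0032, 0.0026]
54.2 [-0.0034, 0.0025]
56.5 [-0.0033, 0.0023]
```

Follow for 0.8 s more, then rise clear and let the disc run down.

>>> {"api": "send_rows", "payload": {
  "moves": [
    [[-0.0043,0.0069,0,0,0,0,-1],[-0.003,0.0034,0,0,0,0,-1],[-0.0031,0.0033,0,0,0,0,-1],[-0.0031,0.003,0,0,0,0,-1],[-0.0033,0.0029,0,0,0,0,-1],[-0.0032,0.0026,0,0,0,0,-1],[-0.0034,0.0025,0,0,0,0,-1],[-0.0033,0.0023,0,0,0,0,-1]]
  ]
}}

```text
clock: 12.95
eef_pos: [642.7, 122.5, 134.0]
tcp_rot: [-3.142, -0.0, -0.0]
contact_force: [0.3, -0.7, 0.2]
opening: -0.0
grasp_force: 0.0
```

```bash
python3 look.py
```

```text
12.95 [642.7 122.5 134. ]
[(585.6, 38.7, 'R', 8.5, 'rad', 3.8, 'deg', 72.7), (646.2, 128.1, 'R', 40.8, 'rad', 111.7, 'deg', 56.5)]
```

>>> {"api": "send_rows", "payload": {
  "moves": [
    [[0,0,0.02,0,0,0,-1],[0,0,0.03,0,0,0,-1],[0,0,0.03,0,0,0,-1],[-0.01,-0.02,0.03,0,0,0,-1],[-0.02,-0.03,0.02,0,0,0,-1],[-0.02,-0.03,0,0,0,0,-1],[-0.02,-0.03,0,0,0,0,-1],[-0.02,-0.03,0,0,0,0,-1],[-0.02,-0.03,0,0,0,0,-1],[-0.01,-0.02,0,0,0,0,-1]]
  ]
}}

```text
clock: 14.0
eef_pos: [521.2, -69.2, 264.1]
tcp_rot: [3.141, 0.0, -0.001]
contact_force: [-0.5, 0.0, 1.3]
opening: -0.002
grasp_force: 0.0
```

>>> {"api": "send_rows", "payload": {
  "moves": [
    [[-0.02,-0.03,0,0,0,0,-1],[-0.02,-0.03,0,0,0,0,-1],[-0.01,-0.02,0,0,0,0,-1],[0,0,0,0,0,0,-1],[0,0,0,0,0,0,-1],[0,0,0,0,0,0,-1],[0,0,0,0,0,0,-1],[0,0,0,0,0,0,-1],[0,0,0,0,0,0,-1],[0,0,0,0,0,0,-1]]
  ]
}}

```text
clock: 15.0
eef_pos: [473.1, -147.3, 263.9]
tcp_rot: [-3.142, 0.0, 0.0]
contact_force: [0.0, -0.8, -0.2]
opening: -0.0
grasp_force: 0.0
```

>>> {"api": "send_rows", "payload": {
  "moves": [
    [[0,0,0,0,0,0,-1],[0,0,0,0,0,0,-1],[0,0,0,0,0,0,-1],[0,0,0,0,0,0,-1],[0,0,0,0,0,0,-1],[0,0,0,0,0,0,-1],[0,0,0,0,0,0,-1],[0,0,0,0,0,0,-1],[0,0,0,0,0,0,-1],[0,0,0,0,0,0,-1]]
  ]
}}

```text
clock: 16.0
eef_pos: [473.0, -147.6, 264.0]
tcp_rot: [-3.142, -0.0, -0.0]
contact_force: [-0.4, -0.3, -0.4]
opening: -0.01
grasp_force: 0.0
```

>>> {"api": "send_rows", "payload": {
  "moves": [
    [[0,0,0,0,0,0,-1],[0,0,0,0,0,0,-1],[0,0,0,0,0,0,-1],[0,0,0,0,0,0,-1],[0,0,0,0,0,0,-1],[0,0,0,0,0,0,-1],[0,0,0,0,0,0,-1],[0,0,0,0,0,0,-1],[0,0,0,0,0,0,-1],[0,0,0,0,0,0,-1]]
  ]
}}

```text
clock: 17.0
eef_pos: [473.0, -147.6, 264.0]
tcp_rot: [3.142, -0.0, -0.0]
contact_force: [-0.8, 0.5, -0.6]
opening: 0.001
grasp_force: 0.0
```

>>> {"api": "send_rows", "payload": {
  "moves": [
    [[0,0,0,0,0,0,-1],[0,0,0,0,0,0,-1],[0,0,0,0,0,0,-1],[0,0,0,0,0,0,-1],[0,0,0,0,0,0,-1],[0,0,0,0,0,0,-1],[0,0,0,0,0,0,-1],[0,0,0,0,0,0,-1],[0,0,0,0,0,0,-1],[0,0,0,0,0,0,-1]]
  ]
}}

```text
clock: 18.0
eef_pos: [473.0, -147.6, 264.0]
tcp_rot: [-3.142, -0.0, -0.0]
contact_force: [-0.2, -0.1, -0.9]
opening: -0.004
grasp_force: 0.0
```

>>> {"api": "send_rows", "payload": {
  "moves": [
    [[0,0,0,0,0,0,-1],[0,0,0,0,0,0,-1],[0,0,0,0,0,0,-1],[0,0,0,0,0,0,-1],[0,0,0,0,0,0,-1],[0,0,0,0,0,0,-1],[0,0,0,0,0,0,-1],[0,0,0,0,0,0,-1],[0,0,0,0,0,0,-1],[0,0,0,0,0,0,-1]]
  ]
}}

```text
clock: 19.0
eef_pos: [473.0, -147.6, 264.0]
tcp_rot: [-3.142, 0.0, -0.0]
contact_force: [0.2, -0.0, -0.2]
opening: -0.001
grasp_force: 0.0
```

```bash
cat > rest.py <<'E'
from h import *
for i in range(6):
    f=grab_frame('scene'); 
    if i in(0,5): print(sense()['clock'],sdet(f))
save(f,'rest_%d'%round(sense()['clock']))
E
python3 rest.py
```

```text
19.05 [(array([511.8, 115.8]), (np.int32(331), np.int32(149), np.int32(372), np.int32(178)), 108.7, 132.0)]
19.3 [(array([511.5, 112.8]), (np.int32(330), np.int32(149), np.int32(372), np.int32(179)), 106.7, 133.2)]
```

>>> {"api": "send_rows", "payload": {
  "moves": [
    [[0,0,0,0,0,0,-1],[0,0,0,0,0,0,-1],[0,0,0,0,0,0,-1],[0,0,0,0,0,0,-1],[0,0,0,0,0,0,-1],[0,0,0,0,0,0,-1],[0,0,0,0,0,0,-1],[0,0,0,0,0,0,-1],[0,0,0,0,0,0,-1],[0,0,0,0,0,0,-1]]
  ]
}}

```text
clock: 20.3
eef_pos: [472.9, -147.6, 264.0]
tcp_rot: [-3.142, 0.0, -0.0]
contact_force: [-0.1, 0.1, -0.5]
opening: -0.001
grasp_force: 0.0
```

>>> {"api": "send_rows", "payload": {
  "moves": [
    [[0,0,0,0,0,0,-1],[0,0,0,0,0,0,-1],[0,0,0,0,0,0,-1],[0,0,0,0,0,0,-1],[0,0,0,0,0,0,-1],[0,0,0,0,0,0,-1],[0,0,0,0,0,0,-1],[0,0,0,0,0,0,-1],[0,0,0,0,0,0,-1],[0,0,0,0,0,0,-1]]
  ]
}}

```text
clock: 21.3
eef_pos: [473.0, -147.6, 264.0]
tcp_rot: [3.142, -0.0, -0.0]
contact_force: [-0.4, 0.3, -1.2]
opening: 0.002
grasp_force: 0.0
```

>>> {"api": "send_rows", "payload": {
  "moves": [
    [[0,0,0,0,0,0,-1],[0,0,0,0,0,0,-1],[0,0,0,0,0,0,-1],[0,0,0,0,0,0,-1],[0,0,0,0,0,0,-1],[0,0,0,0,0,0,-1],[0,0,0,0,0,0,-1],[0,0,0,0,0,0,-1],[0,0,0,0,0,0,-1],[0,0,0,0,0,0,-1]]
  ]
}}

```text
clock: 22.3
eef_pos: [473.0, -147.6, 264.0]
tcp_rot: [-3.142, -0.0, -0.0]
contact_force: [0.1, 0.2, 0.0]
opening: 0.005
grasp_force: 0.0
```

>>> {"api": "send_rows", "payload": {
  "moves": [
    [[0,0,0,0,0,0,-1],[0,0,0,0,0,0,-1],[0,0,0,0,0,0,-1],[0,0,0,0,0,0,-1],[0,0,0,0,0,0,-1],[0,0,0,0,0,0,-1],[0,0,0,0,0,0,-1],[0,0,0,0,0,0,-1],[0,0,0,0,0,0,-1],[0,0,0,0,0,0,-1]]
  ]
}}

```text
clock: 23.3
eef_pos: [472.9, -147.6, 264.0]
tcp_rot: [-3.142, 0.0, -0.0]
contact_force: [0.6, 0.3, 0.1]
opening: -0.001
grasp_force: 0.0
```

```bash
python3 rest.py; cp pics/rest_24.png pics/a.png 2>/dev/null; ls pics
```

```text
23.35 [(array([500.6, 104.1]), (np.int32(320), np.int32(149), np.int32(373), np.int32(180)), 108.7, 140.5)]
23.6 [(array([507.2, 107.7]), (np.int32(326), np.int32(149), np.int32(372), np.int32(180)), 106.1, 136.7)]
a.png
crop1.png
push.png
push2.png
rest_19.png
rest_24.png
s1.png
scene0.png
top0.png
w1.png
w_1000.png
w_1105.png
w_1210.png
w_1295.png
w_685.png
w_790.png
w_895.png
ws1.png
```

>>> {"api": "send_rows", "payload": {
  "moves": [
    [[0,0,0,0,0,0,-1],[0,0,0,0,0,0,-1],[0,0,0,0,0,0,-1],[0,0,0,0,0,0,-1],[0,0,0,0,0,0,-1],[0,0,0,0,0,0,-1],[0,0,0,0,0,0,-1],[0,0,0,0,0,0,-1],[0,0,0,0,0,0,-1],[0,0,0,0,0,0,-1]]
  ]
}}

```text
clock: 24.6
eef_pos: [473.0, -147.6, 264.0]
tcp_rot: [-3.142, -0.0, -0.0]
contact_force: [0.6, 0.1, -0.0]
opening: 0.002
grasp_force: 0.0
```

>>> {"api": "send_rows", "payload": {
  "moves": [
    [[0,0,0,0,0,0,-1],[0,0,0,0,0,0,-1],[0,0,0,0,0,0,-1],[0,0,0,0,0,0,-1],[0,0,0,0,0,0,-1],[0,0,0,0,0,0,-1],[0,0,0,0,0,0,-1],[0,0,0,0,0,0,-1],[0,0,0,0,0,0,-1],[0,0,0,0,0,0,-1]]
  ]
}}

```text
clock: 25.6
eef_pos: [472.9, -147.6, 264.0]
tcp_rot: [-3.142, 0.0, -0.0]
contact_force: [-0.4, 0.1, 0.9]
opening: 0.001
grasp_force: 0.0
```

```bash
python3 rest.py; python3 -c "
import cv2,glob
a,b=[cv2.imread(x)for x in sorted(glob.glob('pics/rest_*.png'))[-2:]]
d=cv2.absdiff(a,b)[130:230,300:420];print(d.mean(),d.max())"
```

```text
25.65 [(array([500.6, 104.1]), (np.int32(321), np.int32(149), np.int32(372), np.int32(180)), 108.7, 140.5)]
25.9 [(array([495.2, 101.3]), (np.int32(317), np.int32(149), np.int32(372), np.int32(180)), 111.2, 143.4)]
1.9276111111111112 18
```

```bash
python3 -c "
import cv2,glob,numpy as np
g=[cv2.imread('pics/rest_%d.png'%i,0)[145:185,340:380].astype(np.float32) for i in(19,24,26)]
print(cv2.phaseCorrelate(g[0],g[1]),cv2.phaseCorrelate(g[1],g[2]))"
```

```text
((-3.6074311828473746, 1.268985371137891), 0.6859707719087601) ((-0.018573257030617185, -0.010522362042181044), 0.9136979657411576)
```

View pics/rest_26.png

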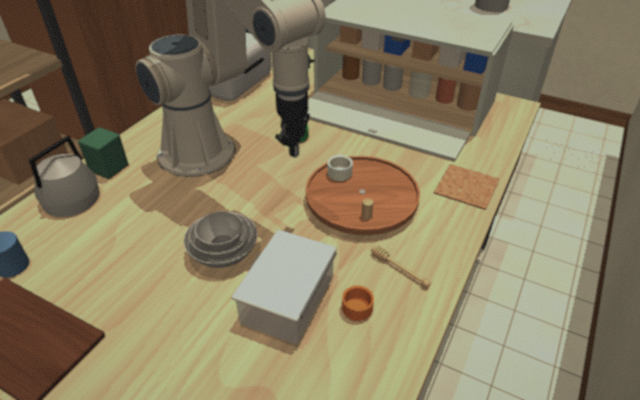

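The disc stands still (0.02 px shift over 2 s). The ramekin is upright on it at (340,168), the box, bowls and dipper have not moved, and the arm is clear.

```bash
python3 -c "
from rig import sign_off
print(sign_off())"
```

```text
the job is handed in; nothing more can be done
None
```

I pushed the turntable to about 1.1 rad/s and let it coast, hovered over the ramekin for more than 6 s without touching it (within about 10 mm by my measurements), and handed the job in with the disc still, the ramekin upright on it and the box, bowls and dipper unmoved; no verdict came back.

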